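# Index a lock to the reading station and read its code

## Task

Turn the indexing table by its black post until it clicks into the detent where its red mark meets the red pointer on the base, and let go. Then pick up the orange-handled code reader, hold its window square to the sloping code label on the lock, about 80 mm away and centred on the label, steady for a second and a half without touching the lock, and gently stand it back upright in the middle of its blue mat. Leave the other things on the bench where they are.

Things in the scene. Friction and masses are not known exactly. Their poses are not given: they have to be found in the camera images.
- index_base: Fixed green base of the indexing table, 270 mm diameter; origin on the bench, on the vertical turning axis. Its x axis points from the red pointer (near side, -x, tip 168 mm from the axis) to the roller housing on the far side (188 mm from the axis, 52 mm high). The aluminium disc on it is 240 mm in diameter, its top 55 mm above the bench.
- index_table (a joint): Disc angle in rad, positive counter-clockwise from above, range +-1.75. At 0, the wanted detent, the disc's red mark meets the red pointer; other detents at +-1.57. Starts between -1.25 and -0.5, so turn it counter-clockwise. It stays where left; entering a detent takes about 6 N at the post, and within about 0.04 rad it pulls itself in.
- post_top (a point): Centre of the top of the black upright round turning post on the disc: 24 mm diameter, 70 mm tall above the disc (its top 125 mm above the bench), 97.5 mm from the turning axis. With the joint at 0 it lies at (-17, -96) mm in the base's x, y. Nearest part of the lock is 50 mm away.
- lock_case: Steel mortise lock with a brass front strip, 110 x 80 x 22 mm, fixed on the disc on supports that slope at 35 degrees; origin at the centre of its underside, z along the sloping face's normal. Its top edge is about 155 mm above the bench. It turns with the disc.
- code_label: White square label, 46 mm, with a black dot code, in the middle of the lock's sloping face. Origin at the centre of its surface, z the outward normal, 35 degrees from vertical (towards the red pointer when the joint is 0), x up the slope, y across. About 124 mm above the bench.
- reader: Loose hand code reader, 140 mm tall, 0.25 kg, standing upright on its mat with the window down. Head 74 x 60 mm, 43 mm tall; above it an orange handle 40 mm (x) by 30 mm (y), from 43 to 141 mm. Origin at the centre of the window in its underside; z runs up the handle, it looks along -z; black trigger on the -x side of the handle.
- reader_grip (a point): Point on the reader's axis in the orange handle, 105 mm above the window: a good height to grip.
- reader_focus (a point): The point the reader is focused on: on its axis, 80 mm in front of the window (reader z = -80 mm). To read, this point is brought onto the label with the reader's z along the label's normal.
- reader_mat: Blue mat, 130 x 130 x 6 mm, fixed on the bench, the reader's place; origin at the centre of its underside.
- oil_bottle: Bystander: white bottle with yellow label, 52 mm diameter, 130 mm tall; origin at its underside.
- mug: Bystander: blue mug, 80 mm diameter, 90 mm tall; origin at its underside.
- padlock: Bystander: brass padlock lying flat, 100 x 55 x 28 mm; origin under the brass body.
- screwdriver: Bystander: yellow screwdriver lying on the bench, 190 mm long, 26 mm thick; origin under its middle.
- brush: Bystander: brush lying on the bench, 180 mm long; origin under its middle.
Not all that is in view belongs to the job. There is more than one size of the reader_mat; the one meant has the size given above. What is shaped like the reader but green is not meant.

How it is judged:
By the outcome, as a careful person would: the job done as asked, in the order asked, and still so for the second after the job is handed in, with the robot touching nothing.
It also fails if it takes over 66 s, if anything falls off the work surface, if the arm or the gripper's body presses on something with over 40 N, if the wrist force passes 120 N, or if a joint passes its speed limit or range.

## Robot

A 6-joint arm with a two-finger parallel gripper is mounted at the origin on the work surface. World frame = base frame: x ahead of the robot, y to its left, z up, the work surface at z = 0. Lengths are in mm, angles in rad, forces in N, time in s.
With the tool pointing down it reaches from about 350 to 875 mm from the base axis. Payload 4.2 kg.
Tool frame: the origin (TCP) lies on the mounting face of the last link; the fingertips stand 173 mm ahead of it and the grasp point (between the pads) lies 155 mm ahead of it; z points along the fingers, y is the line along which they close (so a half turn about z gives the same grasp; the last joint's range is limited). The gripper opens to 85 mm and grips with 20 to 120 N. Pads are 22 mm wide; open, the fingers measure 114 mm over their backs; the gripper's body (76 mm by 85 mm) begins 54 mm behind the grasp point. The pads swing forward as they close: fully open they stand 13 mm farther back than shut.
Start: joints at [-1.003, 0.385, 0.008, 0, -1.194, -0.259], TCP at [189.963, -595.411, 404.712] pointing down, gripper open.
Joint ranges: [-3.14, 3.14], [-1.21, 2.06], [-1.07, 1.41], [-3.16, 2.05], [-2.99, -0.16], [-3.1, 3.1]. Speed limits (rad/s): [2.79, 2.79, 3.14, 3.14, 3.14, 3.14].

## Interface

Orientations are given as a unit quaternion [x, y, z, w].
In Python, from bench import arm gives the robot as it stands. The module is installed in compiled form; this text tells all that it offers.
- The arm moves only by the tool move_arm, never from a script. Its arguments are lists of equal length, an entry for each row: "fingers": the finger opening in mm, from 0 to 85.4; "travel": the shift along the tool's x, y, z in mm, a list of three; "dr": the turn, a rotation vector about the tool's x, y, z in rad, a list of three. A call has 1 to 10 rows; each row is the pose to reach, as a shift and turn from the pose commanded when the call began, along the tool's axes at that moment; what a row does not reach only later rows make up. A row lasts 1/10 s, in which the tool goes at most 50 mm and 8.59 degrees, less where a joint would pass 70% of its speed; a pose out of reach is approached as far as the arm can. A call with a gripper value outside its range is refused whole. The fingers move at their own pace and stop on an object; the grip force is fixed at half the most. Time passes only in rows, so rows that repeat a pose let the fingers close. It gives the time, the measured TCP pose, the force, the opening and the grip force at its end, in the units of the state.
- arm.read_state(): the state, without advancing time (a new reading comes with each control period).
- arm.get_image(name): name is "scene" or "top" or "wrist"; returns the picture (384x512x3 uint8, red, green, blue); there is no depth.
- arm.camera_model(name): a dict with "intrinsics" (3x3 intrinsics, pixels), "pose" (4x4, takes a point from camera to world coordinates). Camera axes: x right, y up, looking along -z (the intrinsics and any distortion apply to the point x, -y, -z); pixel columns grow to the right and rows downward; lengths in mm; the calibration is good to about 2 mm. A picture is of the moment at which its call begins: read the wrist's pose just before it. camera_model takes no time and is no camera call; for the wrist camera it gives the pose at the moment of the call.
- arm.job_done(): hands the job in; it is judged then, once.
The state is a dict: "clock": time; "joints": joint angles; "joint_vel": joint speeds; "joint_efforts": joint torques, N m; "position": TCP position; "ee_rot": TCP orientation; "contact_force": force on the tool from outside, world axes, zero at the start; "wrist_torque": the same for the moment, N m; "gripper_width": finger opening in mm; "grasp_force": force on a finger pad.
Only numpy, scipy, OpenCV 4.12 (cv2) and the standard library are available. Lean on these libraries where they do the work, as an engineer would, in place of code of your own. Each camera call takes 0.05 s, during which the arm holds its last target. There are 200 camera calls.

## Working session

There is one attempt and no reset: what is moved stays moved. The work goes in short steps, Python scripts to look and compute and a tool call to move; the robot and the scene stay as the last step left them, time stands still between calls to the robot, and variables do not carry over. Pictures are saved under pics/ and viewed, at most 10 in all, crops included, and the job is handed in when it is done.

Besides the shell and the picture viewer there is one more tool, called after "Emit:" by a JSON object that holds its "op" and its "data", one argument or row to a line. move_arm: Moves the arm, as the interface text tells. Its arguments: {"type":"object","properties":{"fingers":{"type":"array","items":{"type":"number"}},"travel":{"type":"array","items":{"type":"array","items":{"type":"number"}}},"dr":{"type":"array","items":{"type":"array","items":{"type":"number"}}}},"required":["fingers","travel","dr"]}

```bash
mkdir -p pics
cat > h.py <<'E'
import numpy as np, cv2
from bench import arm
from scipy.spatial.transform import Rotation as R
def snap(name,fn=None):
    m=arm.camera_model(name); im=arm.get_image(name)
    if fn: cv2.imwrite('pics/'+fn,im[:,:,::-1])
    return im,m
def ray(m,u,v):
    K=np.array(m['intrinsics']);T=np.array(m['pose'])
    p=np.linalg.inv(K)@[u,v,1]; d=T[:3,:3]@[p[0],-p[1],-p[2]]
    return T[:3,3],d/np.linalg.norm(d)
def atz(m,u,v,z):
    o,d=ray(m,u,v); return o+d*(z-o[2])/d[2]
def tri(obs):
    A=np.zeros((3,3));b=np.zeros(3);L=[]
    for m,u,v in obs:
        o,d=ray(m,u,v);P=np.eye(3)-np.outer(d,d);A+=P;b+=P@o
    x=np.linalg.solve(A,b)
    for m,u,v in obs:
        o,d=ray(m,u,v);L.append(np.linalg.norm(np.cross(x-o,d)))
    return x,L
def proj(m,p):
    K=np.array(m['intrinsics']);T=np.array(m['pose'])
    c=T[:3,:3].T@(np.array(p)-T[:3,3]); q=K@[c[0],-c[1],-c[2]]
    return q[:2]/q[2]
E
python3 - <<'E'
from h import *
ims=[]
for n in ['scene','top','wrist']:
    im,m=snap(n); ims.append(im); print(n,np.round(m['pose'],3).tolist(),np.round(m['intrinsics'],1).tolist(),[k for k in m])
    cv2.imwrite('pics/%s0.png'%n,cv2.resize(im,(800,600),interpolation=cv2.INTER_CUBIC)[:,:,::-1])
s=arm.read_state();print(s)
E
```

```text
scene [[-0.173, -0.808, 0.563, 1125.212], [0.985, -0.133, 0.112, 69.253], [-0.016, 0.574, 0.818, 906.893], [0.0, 0.0, 0.0, 1.0]] [[357.1, 0.0, 253.5], [0.0, 357.1, 190.8], [0.0, 0.0, 1.0]] ['intrinsics', 'pose']
top [[-0.012, 0.991, -0.136, 356.51], [-1.0, -0.013, -0.008, -50.908], [-0.01, 0.136, 0.991, 1491.938], [0.0, 0.0, 0.0, 1.0]] [[398.4, 0.0, 249.4], [0.0, 398.4, 188.6], [0.0, 0.0, 1.0]] ['intrinsics', 'pose']
wrist [[-0.305, -0.91, -0.28, 118.764], [0.952, -0.291, -0.091, -618.263], [0.001, -0.295, 0.956, 372.953], [0.0, 0.0, 0.0, 1.0]] [[307.6, 0.0, 254.6], [0.0, 307.6, 188.9], [0.0, 0.0, 1.0]] ['intrinsics', 'pose']
{'clock': 0.15, 'joints': array([-1.00341641e+00,  3.85410841e-01,  6.92768238e-03, -3.36983288e-04,
       -1.19400213e+00, -2.58586559e-01]), 'joint_vel': array([ 0.00086885, -0.00297754,  0.00406892,  0.00083037, -0.00124485,
       -0.00114972]), 'joint_efforts': array([-4.87874731e-04, -3.92678368e+01,  1.88582397e+01,  4.18857336e+00,
       -3.41073042e-03, -7.35879240e-06]), 'position': array([ 189.9222365 , -595.29260229,  403.85146251]), 'ee_rot': array([-1.53722536e-01,  9.88113680e-01,  8.36342013e-04, -1.95475159e-04]), 'contact_force': array([-0.46467944,  0.29870249, -1.01327447]), 'wrist_torque': array([0.02465668, 0.02624582, 0.04349642]), 'grasp_force': 0.0, 'gripper_width': 85.39386663947973}
```

View pics/scene0.png

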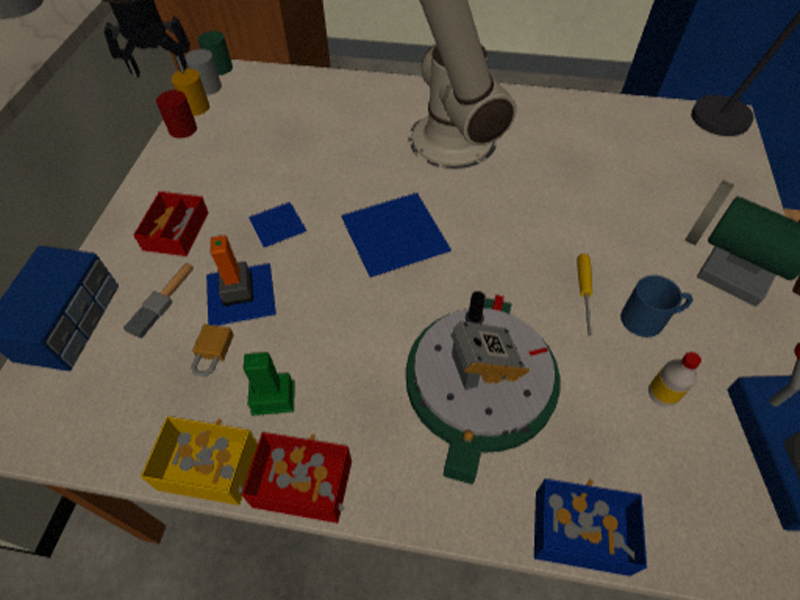

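View pics/top0.png

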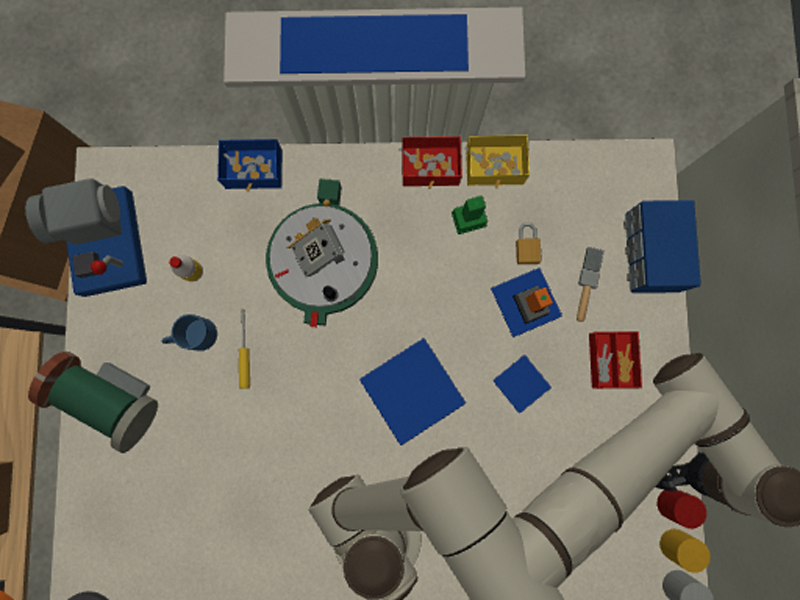

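The scene and top views show the turntable at top (322,258)/800, with the post at (330,293), the red mark at (282,273) and the pointer at (314,320). The orange reader stands at top (535,298) on the middle-sized mat. I'll enlarge both areas.

Run:
```python
from h import *
def crop(n,u,v):
    im=cv2.imread('pics/%s0.png'%n)
    im=cv2.resize(im,(512,384),interpolation=cv2.INTER_AREA)
    c=im[v:v+75,u:u+100]; c=cv2.resize(c,(400,300),interpolation=cv2.INTER_CUBIC)
    c=cv2.convertScaleAbs(c,alpha=1.3)
    for k in range(0,400,40): c[::4,k]=(255,255,0)
    for k in range(0,300,40): c[k,::4]=(255,255,0)
    return c
a=np.vstack([np.hstack([crop('top',158,125),crop('top',300,160)]),np.hstack([crop('scene',258,180),crop('scene',110,140)])])
cv2.imwrite('pics/crop1.png',a)
```

```text
(no output)
```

View pics/crop1.png

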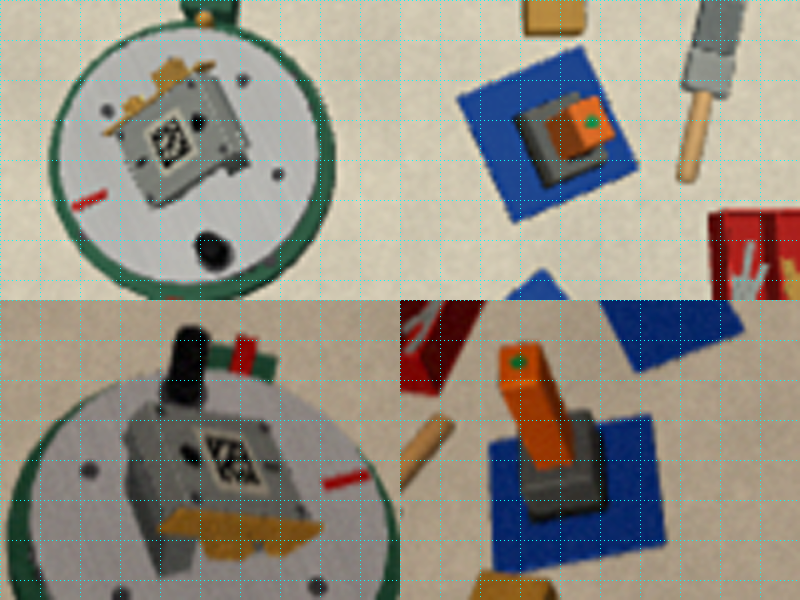

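```bash
cat > meas1.py <<'E'
from h import *
mt=arm.camera_model('top');ms=arm.camera_model('scene')
T=lambda c,r:(158+c/4,125+r/4); S=lambda c,r:(258+c/4,180+(r-300)/4)
T2=lambda c,r:(300+(c-400)/4,160+r/4); S2=lambda c,r:(110+(c-400)/4,140+(r-300)/4)
def two(n,a,b): x,l=tri([(mt,*a),(ms,*b)]); print(n,x.round(1),np.round(l,1)); return x
print('disc centre',atz(mt,*T(189,154),55))
two('post',T(206,243),S(190,336))
two('mark',T(90,200),S(345,480))
print('mark in/out',atz(mt,*T(73,208),55),atz(mt,*T(107,191),55))
print('pointer',atz(mt,314/1.5625,320/1.5625,30)); 
print('housing',atz(mt,329/1.5625,190/1.5625,52))
two('label',T(170,143),S(233,458))
two('handle top',T2(592,122),S2(520,362))
c=[(583,45),(457,97),(515,223),(637,168)];d=[(490,440),(653,414),(667,545),(495,573)]
P=np.array([atz(mt,*T2(*q),6) for q in c]);print('mat top',P.round(1),P.mean(0))
Q=np.array([atz(ms,*S2(*q),6) for q in d]);print('mat sc',Q.round(1),Q.mean(0))
E
python3 meas1.py
```

```text
disc centre [648.69887405 122.0218534   55.        ]
post [556.1  98.7 121.9] [0.3 0.3]
mark [607.9 214.9  50.5] [1.4 1.4]
mark in/out [599.82331868 228.1464318   55.        ] [615.19948868 197.13916603  55.        ]
pointer [498.92934049 140.35094941  30.        ]
housing [808.49435867 103.04595813  52.        ]
label [645.5 132.5 120.1] [1.5 1.5]
handle top [ 530.3 -375.2  141.7] [0.9 0.9]
mat top [[ 621.6 -403.5    6. ]
 [ 573.5 -283.     6. ]
 [ 454.3 -332.9    6. ]
 [ 504.3 -448.7    6. ]] [ 538.41753021 -367.04960536    6.        ]
mat sc [[ 506.9 -447.7    6. ]
 [ 460.1 -326.3    6. ]
 [ 580.8 -277.5    6. ]
 [ 626.2 -397.9    6. ]] [ 543.4954851  -362.34965305    6.        ]
```

```bash
cat >> h.py <<'E'
def down(deg):
    a=np.radians(deg);c,s=np.cos(a),np.sin(a)
    return np.array([[-s,c,0],[c,s,0],[0,0,-1]]).T
def plan(goal,Rg,s=None):
    s=s or arm.read_state(); Rc=R.from_quat(s['ee_rot']).as_matrix()
    if Rg is None: Rg=Rc
    t=Rc.T@(np.array(goal)-s['position']); dr=R.from_matrix(Rc.T@Rg).as_rotvec()
    print('t',round(s['clock'],2),'pos',s['position'].round(1),'travel',t.round(1),'dr',dr.round(3),'|t|',np.linalg.norm(t).round(1),'F',s['contact_force'].round(1),'w',round(s['gripper_width'],1),'j',s['joints'].round(2)); return t,dr
E
python3 - <<'E'
from h import *
plan([540,99,380],down(104))
E
```

```text
t 0.15 pos [ 189.9 -595.3  403.9] travel [-544.5  555.1   24.7] dr [ 0.002 -0.     0.064] |t| 777.9 F [-0.5  0.3 -1. ] w 85.4 j [-1.    0.39  0.01 -0.   -1.19 -0.26]
```

Emit:
{"op": "move_arm", "data": {
  "fingers": [85,85,85,85,85,85,85,85,85,85],
  "travel": [
    [-27,28,1],
    [-62,63,3],
    [-97,99,4],
    [-132,134,6],
    [-167,170,8],
    [-202,205,9],
    [-237,241,11],
    [-272,277,12],
    [-307,312,14],
    [-340,346,15]
  ],
  "dr": [
    [0,0,0],
    [0,0,0.01],
    [0,0,0.02],
    [0,0,0.03],
    [0,0,0.03],
    [0,0,0.04],
    [0,0,0.04],
    [0,0,0.05],
    [0,0,0.05],
    [0,0,0.06]
  ]
}}

```text
clock: 1.15
position: [409.0, -160.4, 389.7]
ee_rot: [-0.124, 0.992, 0.0, 0.0]
contact_force: [1.1, -0.6, 0.3]
gripper_width: 84.9
grasp_force: 0.0
```

Run:
```python
from h import *
plan([540,99,380],down(104))
```

```text
t 1.15 pos [ 409.  -160.4  389.7] travel [-190.9  219.1    9.8] dr [0.    0.    0.005] |t| 290.7 F [ 1.1 -0.6  0.3] w 84.9 j [-0.    0.08 -0.44 -0.   -1.05 -1.32]
```

Emit:
{"op": "move_arm", "data": {
  "fingers": [50,50,40,40,40,40,40,40,40,40],
  "travel": [
    [-32,37,2],
    [-64,73,3],
    [-96,110,5],
    [-125,143,6],
    [-150,172,8],
    [-168,193,9],
    [-180,207,10],
    [-187,214,10],
    [-187,215,10],
    [-187,215,10]
  ],
  "dr": [
    [0,0,0],
    [0,0,0],
    [0,0,0],
    [0,0,0],
    [0,0,0],
    [0,0,0],
    [0,0,0],
    [0,0,0],
    [0,0,0],
    [0,0,0]
  ]
}}

```text
clock: 2.15
position: [536.7, 91.2, 379.7]
ee_rot: [-0.124, 0.992, -0.0, -0.0]
contact_force: [-0.0, 0.2, 0.8]
gripper_width: 40.1
grasp_force: 0.0
```

Run:
```python
from h import *
plan([540,99,380],down(104))
im,m=snap('wrist'); np.savez('w1.npz',pose=m['pose'],intrinsics=m['intrinsics'])
cv2.imwrite('pics/w1.png',cv2.resize(im,(800,600),interpolation=cv2.INTER_CUBIC)[:,:,::-1])
print(proj(m,[649,122,55])*1.5625,proj(m,[556,99,125])*1.5625)
```

```text
t 2.15 pos [536.7  91.2 379.7] travel [-5.1  6.7 -0.3] dr [-0.    -0.001  0.004] |t| 8.4 F [-0.   0.2  0.8] w 40.1 j [ 0.47  0.27 -0.23 -0.   -1.07 -1.79]
[401.65868477 432.58174724] [404.25720802 345.59971195]
```

View pics/w1.png

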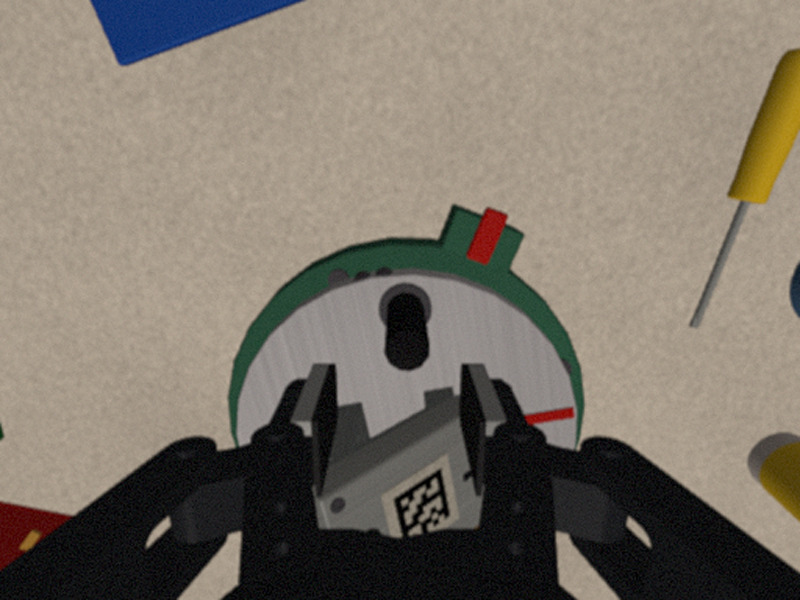

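The wrist view shows the post top at about (407,349), within 2 mm of my estimate, and the red pointer from (496,211) to (479,262). The mark's outer end is at (573,412).

Run:
```python
from h import *
m=np.load('w1.npz'); k=1/1.5625
print('post',atz(m,407*k,349*k,125),'base',atz(m,405*k,308*k,55))
mt=arm.camera_model('top')
print('tri',tri([(m,407*k,349*k),(mt,158+206/4,125+243/4)]))
for z in (20,35,55): print('ptr',z,atz(m,496*k,211*k,z),atz(m,479*k,262*k,z))
print('mark out',atz(m,573*k,412*k,55))
# disc edge points
E=np.array([atz(m,u*k,v*k,55)[:2] for u,v in [(281,330),(330,288),(245,385),(548,340),(577,400),(480,276)]])
A=np.c_[2*E,np.ones(len(E))];x=np.linalg.lstsq(A,(E**2).sum(1),rcond=None)[0];print('centre',x[:2],np.sqrt(x[2]+x[0]**2+x[1]**2))
```

```text
post [557.45502847 100.80597854 125.        ] base [559.17730416 101.16768278  55.        ]
tri (array([554.59550369,  98.87478693, 131.92013605]), [np.float64(1.05246977299161), np.float64(1.0524697729916297)])
ptr 20 [487.94766647 147.05505702  20.        ] [524.7561701  146.31712877  20.        ]
ptr 35 [486.86655563 143.65813326  35.        ] [521.9965094  142.95385619  35.        ]
ptr 55 [485.4250745  139.12890158  55.        ] [518.31696181 138.46949274  55.        ]
mark out [603.94395364 232.70872455  55.        ]
centre [644.64670347 127.05551813] 115.4862548597882
```

Run:
```python
from h import *
plan([557,100,260],down(104))
```

```text
t 2.2 pos [536.6  91.  379.8] travel [-22.1   3.7 119.8] dr [-0.    -0.     0.003] |t| 121.9 F [-1.  -0.2 -0.8] w 39.8 j [ 0.47  0.27 -0.23 -0.   -1.07 -1.79]
```

Emit:
{"op": "move_arm", "data": {
  "fingers": [42,42,42,42,42,42,42,42,32,32],
  "travel": [
    [-12,2,10],
    [-22,3.7,25],
    [-22,3.7,45],
    [-22,3.7,65],
    [-22,3.7,85],
    [-22,3.7,102],
    [-22,3.7,115],
    [-22,3.7,120],
    [-22,3.7,120],
    [-22,3.7,120]
  ],
  "dr": [
    [0,0,0],
    [0,0,0],
    [0,0,0],
    [0,0,0],
    [0,0,0],
    [0,0,0],
    [0,0,0],
    [0,0,0],
    [0,0,0],
    [0,0,0]
  ]
}}

```text
clock: 3.2
position: [557.9, 101.1, 260.1]
ee_rot: [-0.124, 0.992, 0.0, 0.001]
contact_force: [0.1, -0.2, -0.4]
gripper_width: 32.1
grasp_force: 0.0
```

Run:
```python
from h import *
s=arm.read_state()
t,_=plan([557,100,260],down(104),s)
Rc=R.from_quat(s['ee_rot']).as_matrix()
C=np.array([650,123.])
# arc: tool centre angle from 194 to 253.1+lead (3.5mm -> 2deg)
for k,a in enumerate(np.linspace(194,255.2,17)):
    p=C+97.5*np.array([np.cos(np.radians(a)),np.sin(np.radians(a))])
    d=Rc.T@(np.r_[p,260]-s['position']); r=R.from_matrix(Rc.T@down(a-90)).as_rotvec()
    print(k,a.round(1),d.round(1),r.round(3))
```

```text
t 3.2 pos [557.9 101.1 260.1] travel [ 1.1 -0.8  0.1] dr [-0.     0.001  0.005] |t| 1.4 F [ 0.1 -0.2 -0.4] w 32.1 j [ 0.47  0.43 -0.32  0.   -0.81 -1.79]
0 194.0 [ 2.8 -1.   0.1] [-0.     0.001  0.005]
1 197.8 [ 2.6 -7.5  0.1] [-0.     0.001 -0.062]
2 201.6 [  2.  -14.    0.1] [-0.     0.001 -0.129]
3 205.5 [  0.9 -20.4   0.1] [-0.     0.001 -0.196]
4 209.3 [ -0.5 -26.7   0.1] [-0.     0.001 -0.262]
5 213.1 [ -2.4 -33.    0.1] [-0.     0.001 -0.329]
6 217.0 [ -4.8 -39.1   0.1] [-0.     0.001 -0.396]
7 220.8 [ -7.5 -45.    0.1] [-0.     0.001 -0.463]
8 224.6 [-10.6 -50.7   0.1] [-0.     0.001 -0.529]
9 228.4 [-14.  -56.2   0.1] [-0.     0.001 -0.596]
10 232.2 [-17.9 -61.5   0.1] [-0.     0.001 -0.663]
11 236.1 [-22.  -66.4   0.2] [-0.     0.001 -0.73 ]
12 239.9 [-26.5 -71.2   0.2] [-0.     0.001 -0.797]
13 243.7 [-31.3 -75.5   0.2] [-0.     0.001 -0.863]
14 247.6 [-36.4 -79.6   0.2] [-0.001  0.001 -0.93 ]
15 251.4 [-41.8 -83.3   0.2] [-0.001  0.001 -0.997]
16 255.2 [-47.3 -86.7   0.2] [-1.000e-03  1.000e-03 -1.064e+00]
```

Emit:
{"op": "move_arm", "data": {
  "fingers": [32,32,32,32,32,32,32,32,32,32],
  "travel": [
    [2.8,-3,0],
    [2.6,-7.5,0],
    [2,-14,0],
    [0.9,-20.4,0],
    [-0.5,-26.7,0],
    [-2.4,-33,0],
    [-4.8,-39.1,0],
    [-7.5,-45,0],
    [-10.6,-50.7,0],
    [-14,-56.2,0]
  ],
  "dr": [
    [0,0,0],
    [0,0,-0.06],
    [0,0,-0.13],
    [0,0,-0.195],
    [0,0,-0.26],
    [0,0,-0.33],
    [0,0,-0.395],
    [0,0,-0.46],
    [0,0,-0.53],
    [0,0,-0.595]
  ]
}}

```text
clock: 4.2
position: [585.0, 49.9, 260.8]
ee_rot: [-0.411, 0.912, 0.0, 0.001]
contact_force: [0.4, 0.9, -0.3]
gripper_width: 31.9
grasp_force: 0.5
```

Run:
```python
from h import *
s=arm.read_state();t,_=plan([557,100,260],None,s)
Rc=R.from_quat(s['ee_rot']).as_matrix()
C=np.array([650,123.])
for k,a in enumerate(np.r_[228.4,np.linspace(232.2,254.6,7),255.5,256.5,257.5]):
    p=C+97.5*np.array([np.cos(np.radians(a)),np.sin(np.radians(a))])
    d=Rc.T@(np.r_[p,260]-s['position']); r=R.from_matrix(Rc.T@down(a-90)).as_rotvec()
    print(k,a.round(1),d.round(1),r.round(3))
```

```text
t 4.2 pos [585.   49.9 260.8] travel [-19.   54.2   0.8] dr [0. 0. 0.] |t| 57.4 F [ 0.4  0.9 -0.3] w 31.9 j [ 0.36  0.46 -0.27 -0.   -0.84 -1.08]
0 228.4 [-0.4 -0.   0.8] [-0.001  0.002  0.002]
1 232.2 [-0.6 -6.5  0.8] [-0.001  0.002 -0.065]
2 235.9 [ -1.2 -12.8   0.8] [-0.001  0.002 -0.13 ]
3 239.7 [ -2.2 -19.1   0.8] [-0.001  0.002 -0.195]
4 243.4 [ -3.6 -25.3   0.8] [-0.001  0.002 -0.26 ]
5 247.1 [ -5.5 -31.4   0.8] [-0.001  0.002 -0.325]
6 250.9 [ -7.7 -37.3   0.8] [-0.001  0.002 -0.39 ]
7 254.6 [-10.3 -43.1   0.8] [-0.001  0.002 -0.456]
8 255.5 [-11.  -44.5   0.8] [-0.001  0.002 -0.471]
9 256.5 [-11.8 -46.    0.8] [-0.001  0.002 -0.489]
10 257.5 [-12.6 -47.5   0.8] [-0.001  0.002 -0.506]
```

Emit:
{"op": "move_arm", "data": {
  "fingers": [32,32,32,32,32,32,32,32,32,32],
  "travel": [
    [-0.6,-6.5,0],
    [-1.2,-12.8,0],
    [-2.2,-19.1,0],
    [-3.6,-25.3,0],
    [-5.5,-31.4,0],
    [-6.8,-35,0],
    [-7.7,-37.3,0],
    [-8.7,-39.5,0],
    [-9.5,-41.3,0],
    [-10,-42.4,0]
  ],
  "dr": [
    [0,0,-0.065],
    [0,0,-0.13],
    [0,0,-0.195],
    [0,0,-0.26],
    [0,0,-0.325],
    [0,0,-0.365],
    [0,0,-0.39],
    [0,0,-0.415],
    [0,0,-0.435],
    [0,0,-0.45]
  ]
}}

```text
clock: 5.2
position: [620.4, 30.8, 260.4]
ee_rot: [-0.603, 0.798, 0.003, -0.002]
contact_force: [-10.9, 9.3, 6.6]
gripper_width: 31.9
grasp_force: 6.2
```

Run:
```python
from h import *
s=arm.read_state();plan([621.7,29.7,260],None,s);print(s['grasp_force'])
im,m=snap('wrist'); a=cv2.resize(im,(800,600),interpolation=cv2.INTER_CUBIC)
np.savez('w2.npz',**m)
t,mt=snap('top'); b=cv2.resize(t[115:215,150:283],(800,600),interpolation=cv2.INTER_CUBIC)
cv2.imwrite('pics/c2.png',np.vstack([cv2.resize(a,(400,300)),cv2.resize(b,(400,300))])[:,:,::-1])
```

```text
t 5.2 pos [620.4  30.8 260.4] travel [ 0.7 -1.6  0.4] dr [0. 0. 0.] |t| 1.8 F [-10.9   9.3   6.6] w 31.9 j [ 0.31  0.51 -0.18 -0.01 -0.89 -0.58]
6.21110200881958
```

View pics/c2.png

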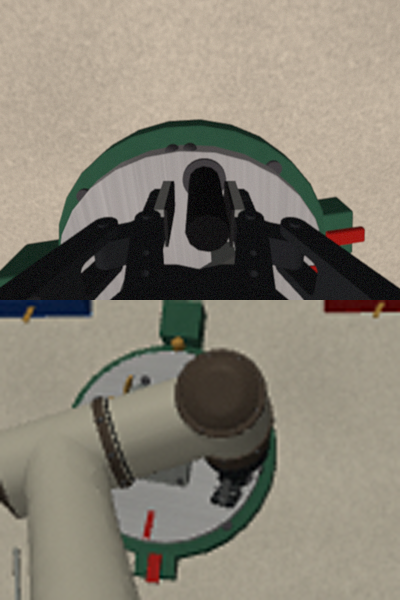

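The mark is a few degrees short of the pointer and the force shows the detent resisting, so I'll push on slowly.

Emit:
{"op": "move_arm", "data": {
  "fingers": [32,32,32,32,32],
  "travel": [
    [0,-1,0],
    [0,-2,0],
    [-0.1,-3,0],
    [-0.1,-3.5,0],
    [-0.1,-3.5,0]
  ],
  "dr": [
    [0,0,-0.01],
    [0,0,-0.02],
    [0,0,-0.03],
    [0,0,-0.03],
    [0,0,-0.03]
  ]
}}

```text
clock: 5.8
position: [626.0, 28.5, 260.5]
ee_rot: [-0.615, 0.789, 0.0, -0.0]
contact_force: [-2.6, 0.2, 3.2]
gripper_width: 31.9
grasp_force: 1.6
```

Run:
```python
from h import *
s=arm.read_state();plan([621.7,29.7,260],None,s);print(s['grasp_force'])
p=s['position'][:2]-[650,123];print(np.degrees(np.arctan2(p[1],p[0]))+360, np.linalg.norm(p))
im,m=snap('wrist'); t,mt=snap('top'); b=cv2.resize(t[155:215,170:250],(800,600),interpolation=cv2.INTER_CUBIC)
np.savez('w2.npz',**m);cv2.imwrite('pics/c3.png',np.hstack([cv2.resize(im,(400,300)),cv2.resize(b,(400,300))])[:,:,::-1])
```

```text
t 5.8 pos [626.   28.5 260.5] travel [-0.2  4.5  0.5] dr [0. 0. 0.] |t| 4.5 F [-2.6  0.2  3.2] w 31.9 j [ 0.3   0.52 -0.17 -0.   -0.89 -0.55]
1.5677931904792786
255.74920346223573 97.54124446732476
```

View pics/c3.png

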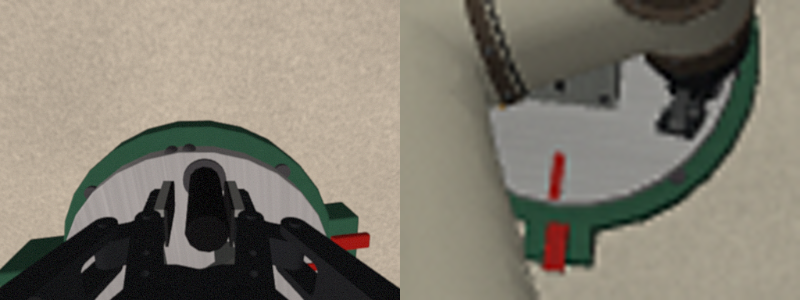

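Emit:
{"op": "move_arm", "data": {
  "fingers": [32,40,42,42,42,42,42,42,42,42],
  "travel": [
    [0,2,0],
    [0,4,0],
    [0,4,-2],
    [0,4,-15],
    [0,4,-35],
    [0,4,-60],
    [0,4,-90],
    [0,4,-115],
    [0,4,-125],
    [0,4,-125]
  ],
  "dr": [
    [0,0,0],
    [0,0,0],
    [0,0,0],
    [0,0,0],
    [0,0,0],
    [0,0,0],
    [0,0,0],
    [0,0,0],
    [0,0,0],
    [0,0,0]
  ]
}}

```text
clock: 6.9
position: [622.8, 29.3, 387.0]
ee_rot: [-0.615, 0.789, -0.001, 0.002]
contact_force: [0.4, -0.9, -0.6]
gripper_width: 41.8
grasp_force: 0.0
```

Run:
```python
from h import *
plan([485,-220,380],None)
```

```text
t 6.9 pos [622.8  29.3 387. ] travel [275.5  72.7   6.1] dr [0. 0. 0.] |t| 285.0 F [ 0.4 -0.9 -0.6] w 41.8 j [ 0.31  0.39 -0.02  0.   -1.15 -0.55]
```

Run:
```python
from h import *
plan([578,-355,400],down(112))
```

```text
t 6.9 pos [622.8  29.3 387. ] travel [383.6 -50.5 -13.7] dr [-0.003  0.004  0.94 ] |t| 387.2 F [ 0.4 -0.9 -0.6] w 41.8 j [ 0.31  0.39 -0.02  0.   -1.15 -0.55]
```

Emit:
{"op": "move_arm", "data": {
  "fingers": [60,85,85,85,85,85,85,85,85,85],
  "travel": [
    [30,-4,-2],
    [70,-9,-4],
    [112,-15,-6],
    [154,-20,-8],
    [196,-26,-9],
    [238,-31,-10],
    [280,-37,-11],
    [320,-42,-13],
    [352,-46,-13],
    [372,-49,-13]
  ],
  "dr": [
    [0,0,0.05],
    [0,0,0.15],
    [0,0,0.25],
    [0,0,0.36],
    [0,0,0.47],
    [0,0,0.58],
    [0,0,0.69],
    [0,0,0.79],
    [0,0,0.87],
    [0,0,0.92]
  ]
}}

```text
clock: 7.9
position: [578.4, -345.7, 395.3]
ee_rot: [-0.198, 0.98, 0.001, -0.002]
contact_force: [-1.0, -0.4, 0.2]
gripper_width: 84.8
grasp_force: 0.0
```

Emit:
{"op": "move_arm", "data": {
  "fingers": [85,85,85,85],
  "travel": [
    [8,2,0],
    [12,3,0],
    [12,3,0],
    [12,3,0]
  ],
  "dr": [
    [0,0,0.015],
    [0,0,0.02],
    [0,0,0.02],
    [0,0,0.02]
  ]
}}

```text
clock: 8.3
position: [567.2, -344.3, 397.7]
ee_rot: [-0.192, 0.981, 0.0, -0.0]
contact_force: [-0.1, 0.9, -0.0]
gripper_width: 85.0
grasp_force: 0.0
```

Run:
```python
from h import *
plan([578,-355,400],down(112))
im,m=snap('wrist'); np.savez('w3.npz',**m)
cv2.imwrite('pics/w3.png',cv2.resize(im,(800,600),interpolation=cv2.INTER_CUBIC)[:,:,::-1])
t,mt=snap('top');s,ms=snap('scene')
f=lambda im,u,v,w=80,h=60:cv2.convertScaleAbs(cv2.resize(im[v:v+h,u:u+w],(400,300),interpolation=cv2.INTER_CUBIC),alpha=1.3)
a=np.vstack([np.hstack([f(t,165,125,100,75),f(t,185,140,40,30)]),np.hstack([f(s,258,180,100,75),f(s,285,200,40,30)])])
for k in range(0,800,40): a[::4,k]=(0,255,255)
for k in range(0,600,40): a[k,::4]=(0,255,255)
cv2.imwrite('pics/c4.png',a[:,:,::-1])
```

```text
t 8.3 pos [ 567.2 -344.3  397.7] travel [ -6.  -14.   -2.3] dr [0.    0.    0.001] |t| 15.4 F [-0.1  0.9 -0. ] w 85.0 j [-0.3   0.45  0.1  -0.   -1.22 -0.88]
```

View pics/w3.png

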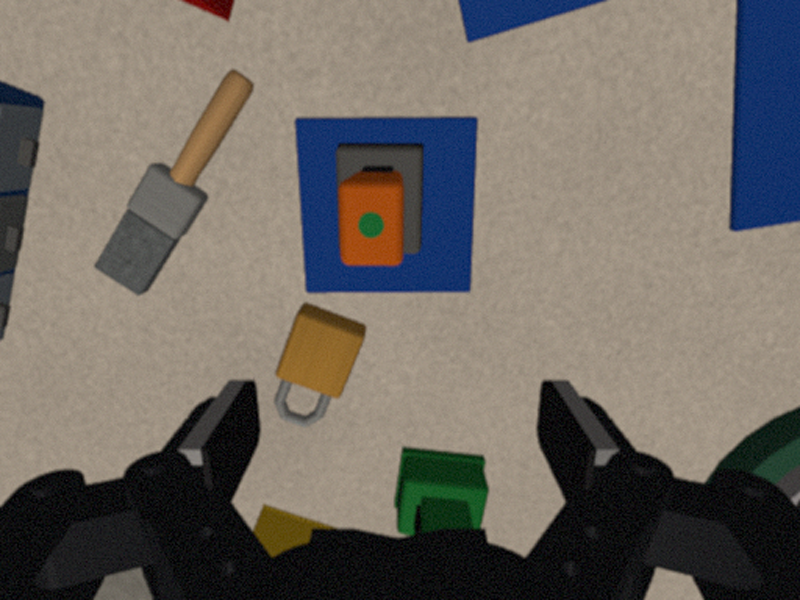

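View pics/c4.png

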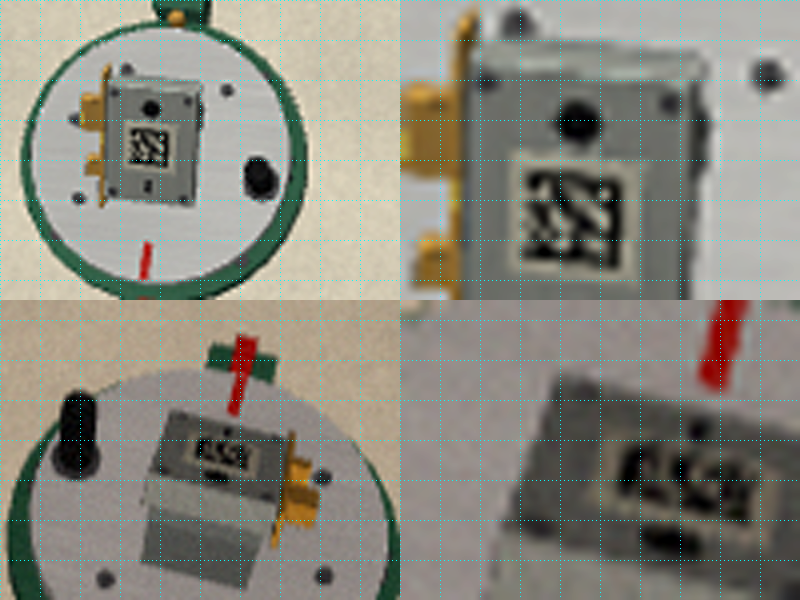

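The table's mark now meets the pointer. In the wrist view the reader's dot is at (371,224), the mat corners are (296,118), (477,118), (470,291) and (307,292), and the reader is square to the tool.

Run:
```python
from h import *
m=np.load('w3.npz');k=1/1.5625;mt=arm.camera_model('top');ms=arm.camera_model('scene')
print('label',tri([(mt,202.35,161.7),(ms,313.8,219.0)]))
print(atz(mt,202.35,161.7,124),atz(ms,313.8,219,124))
print('dot',tri([(m,371*k,224*k),(mt,348,190.5),(ms,140,155.5)]),'w@141+6',atz(m,371*k,224*k,147),atz(mt,348,190.5,147),atz(ms,140,155.5,147))
P=np.array([atz(m,u*k,v*k,6) for u,v in [(296,118),(477,118),(470,291),(307,292)]]);print(P.round(1),P.mean(0).round(1))
d=[P[1]-P[0],P[2]-P[3],P[0]-P[3],P[1]-P[2]];print([ (np.degrees(np.arctan2(x[1],x[0])).round(1),np.linalg.norm(x).round(0)) for x in d])
H=np.array([atz(m,u*k,v*k,49) for u,v in [(338,144),(423,144),(420,254)]]);print('head',H.round(1),'ctr',(H[0]+H[2])/2)
d=[H[1]-H[0],H[1]-H[2]];print([ (np.degrees(np.arctan2(x[1],x[0])).round(1),np.linalg.norm(x).round(0)) for x in d])
T=np.array([atz(m,u*k,v*k,147) for u,v in [(339,184),(405,184),(403,265),(342,265)]]);print('top',T.mean(0),np.linalg.norm(T[1]-T[0]),np.linalg.norm(T[2]-T[1]))
```

```text
label (array([642.74877297, 126.46125491, 116.37264409]), [np.float64(1.571936632210798), np.float64(1.5719366322107975)])
[641.22593243 123.90527159 124.        ] [647.19546331 127.46586176 124.        ]
dot (array([ 532.27395854, -373.08280489,  145.26160889]), [np.float64(2.3922984485195604), np.float64(2.9437880879470617), np.float64(0.8063479287246953)]) w@141+6 [ 533.89209943 -371.60709917  147.        ] [ 529.95938104 -374.74903644  147.        ] [ 534.30189671 -371.22053391  147.        ]
[[ 507.  -447.     6. ]
 [ 458.9 -328.7    6. ]
 [ 576.7 -280.     6. ]
 [ 625.6 -398.1    6. ]] [ 542.1 -363.4    6. ]
[(np.float64(112.1), np.float64(128.0)), (np.float64(112.5), np.float64(128.0)), (np.float64(-157.6), np.float64(128.0)), (np.float64(-157.6), np.float64(127.0))]
head [[ 510.6 -408.7   49. ]
 [ 490.4 -359.    49. ]
 [ 556.3 -333.2   49. ]] ctr [ 533.46955918 -370.91264853   49.        ]
[(np.float64(112.1), np.float64(54.0)), (np.float64(-158.6), np.float64(71.0))]
top [ 534.3196495  -370.82453238  147.        ] 29.502769203902943 37.174573413956
```

Run:
```python
from h import *
plan([534,-371.3,264],down(112.3))
```

```text
t 8.45 pos [ 567.4 -344.4  397.9] travel [ 41.1 -12.3 133.9] dr [-0.     0.    -0.004] |t| 140.6 F [0.5 0.3 0.4] w 84.9 j [-0.3   0.46  0.1  -0.   -1.22 -0.88]
```

Emit:
{"op": "move_arm", "data": {
  "fingers": [85,85,85,85,85,85,85,85,85,85],
  "travel": [
    [20,-6,5],
    [41,-12.3,15],
    [41,-12.3,35],
    [41,-12.3,57],
    [41,-12.3,79],
    [41,-12.3,101],
    [41,-12.3,118],
    [41,-12.3,129],
    [41,-12.3,134],
    [41,-12.3,134]
  ],
  "dr": [
    [0,0,-0.002],
    [0,0,-0.004],
    [0,0,-0.004],
    [0,0,-0.004],
    [0,0,-0.004],
    [0,0,-0.004],
    [0,0,-0.004],
    [0,0,-0.004],
    [0,0,-0.004],
    [0,0,-0.004]
  ]
}}

```text
clock: 9.45
position: [533.5, -372.1, 263.3]
ee_rot: [-0.193, 0.981, 0.0, -0.0]
contact_force: [0.0, -0.4, 0.6]
gripper_width: 84.9
grasp_force: 0.0
```

Emit:
{"op": "move_arm", "data": {
  "fingers": [60,40,35,28,20,20,20,20,20],
  "travel": [
    [0,0,0],
    [0,0,0],
    [0,0,0],
    [0,0,0],
    [0,0,0],
    [0,0,0],
    [0,0,0],
    [0,0,0],
    [0,0,0]
  ],
  "dr": [
    [0,0,0],
    [0,0,0],
    [0,0,0],
    [0,0,0],
    [0,0,0],
    [0,0,0],
    [0,0,0],
    [0,0,0],
    [0,0,0]
  ]
}}

```text
clock: 10.35
position: [533.8, -372.0, 264.4]
ee_rot: [-0.193, 0.981, -0.0, 0.0]
contact_force: [-1.3, 2.1, 4.5]
gripper_width: 29.6
grasp_force: 54.0
```

```bash
cat > read.py <<'E'
from h import *
a=np.radians(173.1);n=np.array([np.sin(.6109)*np.cos(a),np.sin(.6109)*np.sin(a),np.cos(.6109)])
z=-n;y=np.array([np.cos(a-np.pi/2),np.sin(a-np.pi/2),0]);x=np.cross(y,z);RR=np.c_[x,y,z]
E
python3 - <<'E'
from read import *
print(n,RR.round(3).tolist())
L=np.array([646.5,127.3,124]); g=L+n*(340+60)-x*55
print('standoff',g);plan(g,RR)
E
```

```text
[-0.56945049  0.06891108  0.81913211] [[-0.813, 0.12, 0.569], [0.098, 0.993, -0.069], [-0.574, 0.0, -0.819]]
standoff [463.44577285 149.45199551 483.20111221]
t 10.35 pos [ 533.8 -372.   264.4] travel [-132.3  509.1 -219.1] dr [ 0.155 -0.597  0.493] |t| 569.8 F [-1.3  2.1  4.5] w 29.6 j [-0.36  0.55 -0.1   0.   -0.92 -0.82]
```

Emit:
{"op": "move_arm", "data": {
  "fingers": [20,20,20,20,20,20,20,20,20,20],
  "travel": [
    [0,0,-6],
    [0,0,-20],
    [0,0,-42],
    [0,0,-68],
    [-4,15,-96],
    [-10,40,-124],
    [-18,70,-150],
    [-27,104,-172],
    [-37,140,-190],
    [-46,177,-203]
  ],
  "dr": [
    [0,0,0],
    [0,0,0],
    [0,0,0],
    [0,0,0],
    [0,0,0],
    [0,0,0],
    [0,-0.02,0.02],
    [0.01,-0.06,0.05],
    [0.03,-0.12,0.1],
    [0.05,-0.18,0.15]
  ]
}}

```text
clock: 11.35
position: [508.8, -189.7, 468.5]
ee_rot: [-0.116, 0.989, -0.007, 0.095]
contact_force: [0.3, 1.0, -1.7]
gripper_width: 29.7
grasp_force: 54.3
```

Run:
```python
from read import *
L=np.array([646.5,127.3,124]); g=L+n*(338+60)-x*55
plan(g,RR)
```

```text
t 11.35 pos [ 508.8 -189.7  468.5] travel [-38.7 339.4 -18.6] dr [ 0.104 -0.413  0.34 ] |t| 342.1 F [ 0.3  1.  -1.7] w 29.7 j [-0.06  0.17 -0.13 -0.02 -1.08 -1.26]
```

Emit:
{"op": "move_arm", "data": {
  "fingers": [20,20,20,20,20,20,20,20,20,20],
  "travel": [
    [-4,38,-2],
    [-9,77,-4],
    [-13,116,-7],
    [-18,155,-9],
    [-22,194,-11],
    [-26,231,-13],
    [-31,265,-15],
    [-34,295,-17],
    [-37,318,-18],
    [-38.5,332,-18.5]
  ],
  "dr": [
    [0.013,-0.05,0.04],
    [0.025,-0.1,0.08],
    [0.038,-0.15,0.12],
    [0.05,-0.2,0.165],
    [0.063,-0.25,0.205],
    [0.075,-0.3,0.245],
    [0.086,-0.34,0.28],
    [0.095,-0.375,0.31],
    [0.1,-0.4,0.33],
    [0.104,-0.413,0.34]
  ]
}}

```text
clock: 12.35
position: [464.8, 141.9, 479.8]
ee_rot: [0.055, 0.953, -0.018, 0.299]
contact_force: [0.1, -0.1, -2.2]
gripper_width: 29.4
grasp_force: 54.4
```

Emit:
{"op": "move_arm", "data": {
  "fingers": [20,20,20,20],
  "travel": [
    [0,0,0],
    [0,0,0],
    [0,0,0],
    [0,0,0]
  ],
  "dr": [
    [0,0,0],
    [0,0,0],
    [0,0,0],
    [0,0,0]
  ]
}}

```text
clock: 12.75
position: [465.7, 140.1, 480.1]
ee_rot: [0.056, 0.953, -0.018, 0.298]
contact_force: [-0.3, -0.2, -3.0]
gripper_width: 29.8
grasp_force: 54.5
```

Run:
```python
from read import *
L=np.array([646.5,127.3,124]); g=L+n*(338+60)-x*55
plan(g,RR)
im,m=snap('wrist');np.savez('w4.npz',**m)
cv2.imwrite('pics/w4.png',cv2.resize(im,(800,600),interpolation=cv2.INTER_CUBIC)[:,:,::-1])
print(proj(m,L)*1.5625)
```

```text
t 12.75 pos [465.7 140.1 480.1] travel [ 0.9  9.  -2.5] dr [ 0.    -0.004  0.002] |t| 9.4 F [-0.3 -0.2 -3. ] w 29.8 j [ 0.65 -0.01 -0.59  0.71 -0.66 -2.84]
[410.33754946 175.75417067]
```

View pics/w4.png

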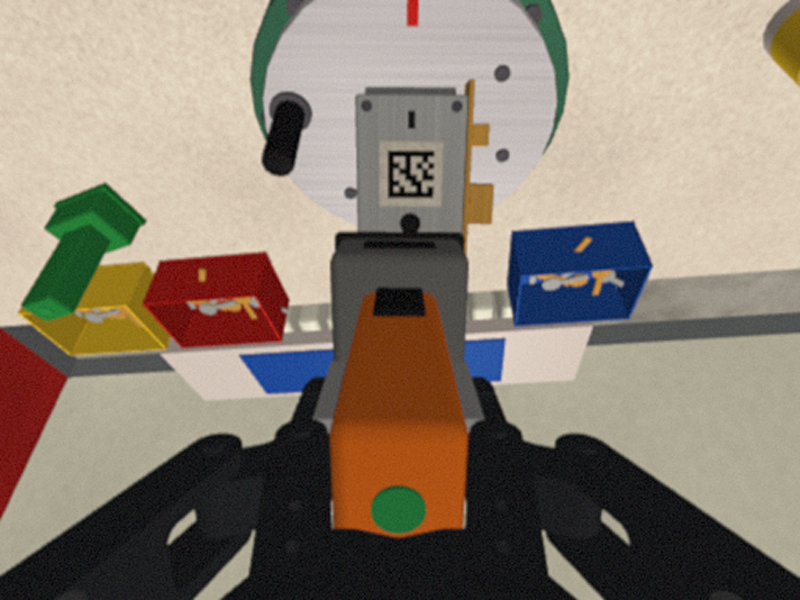

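The wrist view shows the label at (411,174), predicted (410,176), with the reader in the grip and the lock's edges square to the tool.

Run:
```python
from read import *
m=np.load('w4.npz');k=1/1.5625;ms=arm.camera_model('scene')
im=cv2.cvtColor(cv2.imread('pics/w4.png'),cv2.COLOR_BGR2GRAY)[130:220,365:460]
L=tri([(m,411*k,174*k),(ms,313.8,219)]);print(L, atz(m,411*k,174*k,124))
O=np.array([[-23,23,0],[-23,-23,0],[23,-23,0],[23,23,0]],float)
# image corners TL,TR,BR,BL ; image down ~ up-slope(x)
I=np.array([(379.5,141.5),(443,141.5),(444,207),(379,207)])*k
ok,rs,ts,e=cv2.solvePnPGeneric(O[[1,0,3,2]],I,np.array(m['intrinsics']),None,flags=cv2.SOLVEPNP_IPPE)
F=np.diag([1,-1,-1]);T=m['pose']
for r,t in zip(rs,ts):
    print((T[:3,:3]@F@t[:,0]+T[:3,3]).round(1),(T[:3,:3]@F@cv2.Rodrigues(r)[0]).round(3).tolist())
Lc=atz(m,411*k,174*k,124); g=Lc+n*338.4
plan(g+n*50,RR);plan(g,RR)
```

```text
(array([646.21688236, 127.71394359, 122.37906139]), [np.float64(0.12801956875615386), np.float64(0.12801956875616372)]) [644.97698133 127.93763865 124.        ]
[639.1 128.7 132.1] [[0.677, 0.141, -0.723], [-0.073, 0.99, 0.125], [0.733, -0.032, 0.68]]
[639.3 128.5 132.6] [[0.875, 0.061, -0.48], [-0.088, 0.996, -0.034], [0.476, 0.072, 0.876]]
t 12.8 pos [465.7 140.2 480. ] travel [57.2  9.5  6.4] dr [ 0.    -0.004  0.002] |t| 58.4 F [-0.3  0.  -2.8] w 29.4 j [ 0.65 -0.01 -0.59  0.71 -0.66 -2.84]
t 12.8 pos [465.7 140.2 480. ] travel [57.   9.5 56.4] dr [ 0.    -0.004  0.002] |t| 80.8 F [-0.3  0.  -2.8] w 29.4 j [ 0.65 -0.01 -0.59  0.71 -0.66 -2.84]
```

Emit:
{"op": "move_arm", "data": {
  "fingers": [20,20,20,20,20,20,20,20,20,20],
  "travel": [
    [6,1,3],
    [16,3,9],
    [28,5,18],
    [39,6.5,28],
    [48,8,38],
    [54,9,46],
    [57,9.5,52],
    [57,9.5,55.5],
    [57,9.5,56.5],
    [57,9.5,56.5]
  ],
  "dr": [
    [0,0,0],
    [0,-0.001,0],
    [0,-0.002,0],
    [0,-0.003,0],
    [0,-0.004,0],
    [0,-0.004,0],
    [0,-0.004,0.002],
    [0,-0.004,0.002],
    [0,-0.004,0.002],
    [0,-0.004,0.002]
  ]
}}

```text
clock: 13.8
position: [456.0, 149.1, 408.8]
ee_rot: [0.055, 0.954, -0.017, 0.295]
contact_force: [0.3, 0.1, -2.2]
gripper_width: 29.1
grasp_force: 54.4
```

Run:
```python
from read import *
plan(np.array([645.6,127.8,123.4])+n*338.4,RR)
im,m=snap('wrist')
cv2.imwrite('pics/w5.png',cv2.resize(im[60:260,120:380],(780,600),interpolation=cv2.INTER_CUBIC)[:,:,::-1])
```

```text
t 13.8 pos [456.  149.1 408.8] travel [7.4 1.6 4.9] dr [ 0.003 -0.011  0.004] |t| 9.0 F [ 0.3  0.1 -2.2] w 29.1 j [ 0.61  0.04 -0.77  0.95 -0.48 -3.1 ]
```

View pics/w5.png

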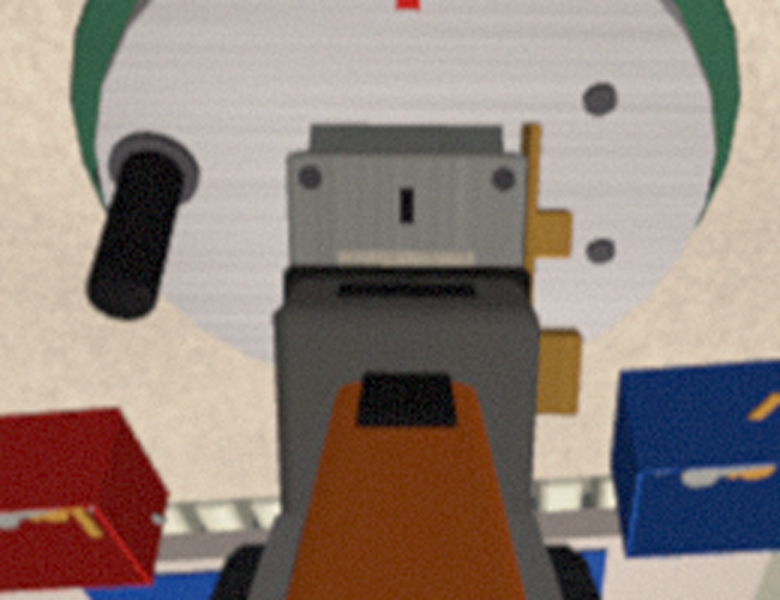

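Joint 6 is at its limit, so I'll spin about the tool axis, which leaves the reading direction unchanged, to free it.

Run:
```python
from read import *
plan(np.array([645.6,127.8,123.4])+n*338.4,RR@R.from_rotvec([0,0,-.7]).as_matrix())
```

```text
t 13.85 pos [455.9 149.1 408.8] travel [7.2 1.6 4.9] dr [ 0.007 -0.009 -0.695] |t| 8.9 F [-0.2  0.1 -2. ] w 29.6 j [ 0.61  0.04 -0.77  0.95 -0.48 -3.1 ]
```

Emit:
{"op": "move_arm", "data": {
  "fingers": [20,20,20,20,20,20,20,20,20,20],
  "travel": [
    [0,0,0],
    [0,0,0],
    [1,0,0.5],
    [2,0.4,1.2],
    [3.5,0.8,2.2],
    [5,1.1,3.3],
    [6.2,1.4,4.2],
    [7.2,1.6,4.9],
    [7.2,1.6,4.9],
    [7.2,1.6,4.9]
  ],
  "dr": [
    [0,0,-0.05],
    [0,-0.001,-0.15],
    [0.001,-0.002,-0.26],
    [0.003,-0.004,-0.37],
    [0.004,-0.005,-0.48],
    [0.005,-0.006,-0.57],
    [0.006,-0.008,-0.64],
    [0.007,-0.009,-0.68],
    [0.007,-0.009,-0.695],
    [0.007,-0.009,-0.695]
  ]
}}

```text
clock: 14.85
position: [452.7, 151.0, 400.4]
ee_rot: [-0.272, 0.914, -0.12, 0.276]
contact_force: [-0.9, 0.3, -2.7]
gripper_width: 29.3
grasp_force: 54.5
```

Emit:
{"op": "move_arm", "data": {
  "fingers": [20,20,20],
  "travel": [
    [0,0,0],
    [0,0,0],
    [0,0,0]
  ],
  "dr": [
    [0,0,0],
    [0,0,0],
    [0,0,0]
  ]
}}

```text
clock: 15.15
position: [452.7, 151.0, 400.3]
ee_rot: [-0.272, 0.914, -0.12, 0.275]
contact_force: [-0.3, 0.2, -2.6]
gripper_width: 29.2
grasp_force: 54.5
```

Run:
```python
from read import *
plan(np.array([645.6,127.8,123.4])+n*338.4,RR@R.from_rotvec([0,0,-.7]).as_matrix())
im,m=snap('wrist')
cv2.imwrite('pics/w6.png',cv2.resize(im[60:260,120:380],(780,600),interpolation=cv2.INTER_CUBIC)[:,:,::-1])
```

```text
t 15.15 pos [452.7 151.  400.3] travel [-0.3 -0.1 -0.1] dr [ 0.    -0.001 -0.   ] |t| 0.4 F [-0.3  0.2 -2.6] w 29.2 j [ 0.59  0.04 -0.8   1.03 -0.45 -2.48]
```

Pose reached within 0.4 mm. Now I'll hold.

Emit:
{"op": "move_arm", "data": {
  "fingers": [20,20,20,20,20,20,20,20,20,20],
  "travel": [
    [0,0,0],
    [0,0,0],
    [0,0,0],
    [0,0,0],
    [0,0,0],
    [0,0,0],
    [0,0,0],
    [0,0,0],
    [0,0,0],
    [0,0,0]
  ],
  "dr": [
    [0,0,0],
    [0,0,0],
    [0,0,0],
    [0,0,0],
    [0,0,0],
    [0,0,0],
    [0,0,0],
    [0,0,0],
    [0,0,0],
    [0,0,0]
  ]
}}

```text
clock: 16.2
position: [452.7, 151.0, 400.2]
ee_rot: [-0.272, 0.914, -0.12, 0.275]
contact_force: [-0.5, -0.3, -2.2]
gripper_width: 29.3
grasp_force: 54.5
```

Emit:
{"op": "move_arm", "data": {
  "fingers": [20,20,20,20,20,20,20,20,20,20],
  "travel": [
    [0,0,0],
    [0,0,0],
    [0,0,0],
    [0,0,0],
    [0,0,0],
    [0,0,0],
    [0,0,0],
    [0,0,0],
    [0,0,0],
    [0,0,0]
  ],
  "dr": [
    [0,0,0],
    [0,0,0],
    [0,0,0],
    [0,0,0],
    [0,0,0],
    [0,0,0],
    [0,0,0],
    [0,0,0],
    [0,0,0],
    [0,0,0]
  ]
}}

```text
clock: 17.2
position: [452.7, 151.0, 400.2]
ee_rot: [-0.273, 0.914, -0.12, 0.275]
contact_force: [-0.5, 0.0, -1.8]
gripper_width: 29.4
grasp_force: 54.5
```

Run:
```python
from read import *
plan(np.array([645.6,127.8,123.4])+n*338.4+n*90,None)
plan([500,-150,475],down(112.3))
```

```text
t 17.2 pos [452.7 151.  400.2] travel [ -0.3  -0.1 -90.2] dr [0. 0. 0.] |t| 90.2 F [-0.5  0.  -1.8] w 29.4 j [ 0.59  0.04 -0.8   1.03 -0.45 -2.48]
t 17.2 pos [452.7 151.  400.2] travel [ 104.  -295.7  -13.5] dr [-0.348  0.502  0.184] |t| 313.8 F [-0.5  0.  -1.8] w 29.4 j [ 0.59  0.04 -0.8   1.03 -0.45 -2.48]
```

Run:
```python
from h import *
plan([455,150,480],None)
```

```text
t 17.2 pos [452.7 151.  400.2] travel [-36.  -31.3 -64. ] dr [0. 0. 0.] |t| 79.8 F [-0.5  0.  -1.8] w 29.4 j [ 0.59  0.04 -0.8   1.03 -0.45 -2.48]
```

Emit:
{"op": "move_arm", "data": {
  "fingers": [20,20,20,20,20,20],
  "travel": [
    [-3,-2.6,-5],
    [-9,-8,-16],
    [-18,-15.5,-32],
    [-27,-23.5,-48],
    [-34,-29,-60],
    [-36,-31,-64]
  ],
  "dr": [
    [0,0,0],
    [0,0,0],
    [0,0,0],
    [0,0,0],
    [0,0,0],
    [0,0,0]
  ]
}}

```text
clock: 17.8
position: [455.0, 150.7, 481.8]
ee_rot: [-0.272, 0.914, -0.119, 0.277]
contact_force: [-0.2, -0.3, -2.3]
gripper_width: 29.4
grasp_force: 54.5
```

Run:
```python
from h import *
plan([525,-250,460],down(112.3))
```

```text
t 17.8 pos [455.  150.7 481.8] travel [ 186.5 -352.1   84.8] dr [-0.347  0.506  0.184] |t| 407.3 F [-0.2 -0.3 -2.3] w 29.4 j [ 0.68 -0.02 -0.6   0.72 -0.67 -2.18]
```

Emit:
{"op": "move_arm", "data": {
  "fingers": [20,20,20,20,20,20,20,20,20,20],
  "travel": [
    [9,-18,4],
    [28,-53,13],
    [50,-95,23],
    [73,-138,33],
    [96,-182,44],
    [119,-225,54],
    [140,-265,64],
    [159,-300,72],
    [175,-330,79],
    [183,-346,83]
  ],
  "dr": [
    [-0.017,0.025,0.01],
    [-0.05,0.07,0.027],
    [-0.09,0.13,0.05],
    [-0.136,0.2,0.07],
    [-0.18,0.26,0.095],
    [-0.22,0.32,0.117],
    [-0.26,0.38,0.138],
    [-0.3,0.43,0.158],
    [-0.33,0.48,0.174],
    [-0.347,0.506,0.184]
  ]
}}

```text
clock: 18.8
position: [523.8, -246.4, 457.9]
ee_rot: [-0.191, 0.982, -0.0, -0.004]
contact_force: [0.8, 0.5, -2.4]
gripper_width: 29.2
grasp_force: 54.6
```

Emit:
{"op": "move_arm", "data": {
  "fingers": [20,20],
  "travel": [
    [0,0,0],
    [0,0,0]
  ],
  "dr": [
    [0,0,0],
    [0,0,0]
  ]
}}

```text
clock: 19.0
position: [523.4, -243.7, 458.5]
ee_rot: [-0.192, 0.981, -0.001, -0.002]
contact_force: [-0.6, 0.6, -2.5]
gripper_width: 29.3
grasp_force: 54.5
```

Run:
```python
from h import *
plan([542.5,-363.5,300],down(112.3))
```

```text
t 19.0 pos [ 523.4 -243.7  458.5] travel [  26.8 -118.1  158.6] dr [-0.    -0.005 -0.002] |t| 199.6 F [-0.6  0.6 -2.5] w 29.3 j [-0.15  0.27 -0.02  0.   -1.28 -1.03]
```

Emit:
{"op": "move_arm", "data": {
  "fingers": [20,20,20,20,20,20,20,20,20,20],
  "travel": [
    [4,-15,5],
    [10,-45,20],
    [18,-78,45],
    [24,-103,73],
    [26.8,-115,100],
    [26.8,-118,124],
    [26.8,-118,142],
    [26.8,-118,153],
    [26.8,-118,158],
    [26.8,-118,158]
  ],
  "dr": [
    [0,0,0],
    [0,-0.002,0],
    [0,-0.005,-0.002],
    [0,-0.005,-0.002],
    [0,-0.005,-0.002],
    [0,-0.005,-0.002],
    [0,-0.005,-0.002],
    [0,-0.005,-0.002],
    [0,-0.005,-0.002],
    [0,-0.005,-0.002]
  ]
}}

```text
clock: 20.0
position: [543.1, -362.8, 301.8]
ee_rot: [-0.194, 0.981, -0.0, 0.001]
contact_force: [0.3, -0.0, -2.1]
gripper_width: 29.2
grasp_force: 54.5
```

Emit:
{"op": "move_arm", "data": {
  "fingers": [20,20],
  "travel": [
    [0,0,0],
    [0,0,0]
  ],
  "dr": [
    [0,0,0],
    [0,0,0]
  ]
}}

```text
clock: 20.2
position: [543.3, -363.1, 303.2]
ee_rot: [-0.194, 0.981, -0.001, 0.002]
contact_force: [-0.3, -0.0, -2.5]
gripper_width: 29.5
grasp_force: 54.5
```

Run:
```python
from h import *
plan([542.5,-363.5,266],down(112.3))
im,m=snap('wrist');T=np.array(m['pose'])
# blue mat mask outline & head: check centring numerically
hsv=cv2.cvtColor(im,cv2.COLOR_RGB2HSV)
M=cv2.inRange(hsv,(100,120,40),(130,255,255))
n,l,st,c=cv2.connectedComponentsWithStats(M);print([(st[i].tolist(),c[i].round(0).tolist()) for i in range(1,n) if st[i,4]>200])
for p in [(542.5,-363.5,6)]: print(proj(m,p))
for i in range(1,n):
    if st[i,4]>200:
        cnt=cv2.findContours((l==i).astype(np.uint8),cv2.RETR_EXTERNAL,2)[0][0]
        ap=cv2.approxPolyDP(cnt,6,True)[:,0]; print([tuple(q)+tuple(atz(m,*map(float,q),6)[:2].round(0)) for q in ap])
cv2.imwrite('pics/w7.png',im[:,:,::-1])
```

```text
t 20.2 pos [ 543.3 -363.1  303.2] travel [ 1.   0.  37.2] dr [-0.003  0.003  0.002] |t| 37.2 F [-0.3 -0.  -2.5] w 29.5 j [-0.34  0.51 -0.05  0.   -1.   -0.84]
[([319, 0, 133, 41, 3068], [370.0, 14.0]), ([180, 105, 153, 139, 11677], [256.0, 155.0])]
[256.18074346 179.21333326]
[(np.int32(319), np.int32(0), np.float64(394.0), np.float64(-374.0)), (np.int32(327), np.int32(40), np.float64(416.0), np.float64(-356.0)), (np.int32(451), np.int32(3), np.float64(357.0), np.float64(-280.0))]
[(np.int32(180), np.int32(106), np.float64(508.0), np.float64(-447.0)), (np.int32(190), np.int32(241), np.float64(623.0), np.float64(-399.0)), (np.int32(207), np.int32(241), np.float64(617.0), np.float64(-383.0)), (np.int32(213), np.int32(230), np.float64(604.0), np.float64(-382.0)), (np.int32(210), np.int32(167), np.float64(548.0), np.float64(-406.0)), (np.int32(220), np.int32(148), np.float64(529.0), np.float64(-403.0)), (np.int32(294), np.int32(149), np.float64(505.0), np.float64(-344.0)), (np.int32(302), np.int32(241), np.float64(582.0), np.float64(-300.0)), (np.int32(322), np.int32(241), np.float64(575.0), np.float64(-282.0)), (np.int32(331), np.int32(105), np.float64(459.0), np.float64(-330.0))]
```

Emit:
{"op": "move_arm", "data": {
  "fingers": [20,20,20,20,20,20,20,20],
  "travel": [
    [1,0,4],
    [1.5,-0.3,12],
    [1.5,-0.3,21],
    [1.5,-0.3,29],
    [1.5,-0.3,34],
    [1.5,-0.3,36],
    [1.5,-0.3,37],
    [1.5,-0.3,37]
  ],
  "dr": [
    [0,0,0],
    [-0.003,0.003,0],
    [-0.003,0.003,0.002],
    [-0.003,0.003,0.002],
    [-0.003,0.003,0.002],
    [-0.003,0.003,0.002],
    [-0.003,0.003,0.002],
    [-0.003,0.003,0.002]
  ]
}}

```text
clock: 21.05
position: [541.9, -364.1, 264.9]
ee_rot: [-0.193, 0.981, 0.001, -0.001]
contact_force: [0.1, -0.3, -2.8]
gripper_width: 29.5
grasp_force: 54.6
```

Run:
```python
from h import *
plan([542,-364,264.2],down(112.3))
```

```text
t 21.05 pos [ 541.9 -364.1  264.9] travel [-0.1 -0.   0.7] dr [ 0.001 -0.001 -0.001] |t| 0.7 F [ 0.1 -0.3 -2.8] w 29.5 j [-0.34  0.55 -0.09 -0.   -0.93 -0.84]
```

Emit:
{"op": "move_arm", "data": {
  "fingers": [20,20,20,20],
  "travel": [
    [0,0,0.3],
    [0,0,0.6],
    [0,0,0.8],
    [0,0,0.8]
  ],
  "dr": [
    [0,0,0],
    [0,0,0],
    [0,0,0],
    [0,0,0]
  ]
}}

```text
clock: 21.45
position: [541.8, -364.0, 264.6]
ee_rot: [-0.193, 0.981, 0.0, -0.001]
contact_force: [-0.9, 0.5, -0.7]
gripper_width: 29.5
grasp_force: 54.8
```

Emit:
{"op": "move_arm", "data": {
  "fingers": [20,20,27,30,32,36,45,60,75,85],
  "travel": [
    [0,0,0.4],
    [0,0,0.5],
    [0,0,0.5],
    [0,0,0.5],
    [0,0,0.5],
    [0,0,0.5],
    [0,0,0.5],
    [0,0,0.5],
    [0,0,0.5],
    [0,0,0.5]
  ],
  "dr": [
    [0,0,0],
    [0,0,0],
    [0,0,0],
    [0,0,0],
    [0,0,0],
    [0,0,0],
    [0,0,0],
    [0,0,0],
    [0,0,0],
    [0,0,0]
  ]
}}

```text
clock: 22.45
position: [541.8, -364.0, 263.4]
ee_rot: [-0.193, 0.981, 0.001, -0.001]
contact_force: [0.2, -0.4, -0.6]
gripper_width: 85.0
grasp_force: 0.0
```

Emit:
{"op": "move_arm", "data": {
  "fingers": [85,85,85,85,85,85,85,85,85,85],
  "travel": [
    [0,0,0],
    [0,0,-4],
    [0,0,-14],
    [0,0,-30],
    [0,0,-52],
    [0,0,-76],
    [0,0,-100],
    [0,0,-120],
    [0,0,-130],
    [0,0,-130]
  ],
  "dr": [
    [0,0,0],
    [0,0,0],
    [0,0,0],
    [0,0,0],
    [0,0,0],
    [0,0,0],
    [0,0,0],
    [0,0,0],
    [0,0,0],
    [0,0,0]
  ]
}}

```text
clock: 23.45
position: [542.1, -364.2, 395.8]
ee_rot: [-0.193, 0.981, -0.0, 0.001]
contact_force: [0.5, -0.4, -0.8]
gripper_width: 84.9
grasp_force: 0.0
```

Emit:
{"op": "move_arm", "data": {
  "fingers": [85,85,85,85,85,85],
  "travel": [
    [-10,0,0],
    [-25,0,0],
    [-38,0,0],
    [-45,0,0],
    [-45,0,0],
    [-45,0,0]
  ],
  "dr": [
    [0,0,0],
    [0,0,0],
    [0,0,0],
    [0,0,0],
    [0,0,0],
    [0,0,0]
  ]
}}

```text
clock: 24.05
position: [584.0, -346.9, 392.8]
ee_rot: [-0.193, 0.981, 0.001, -0.001]
contact_force: [0.5, 0.2, 1.1]
gripper_width: 84.7
grasp_force: 0.0
```

Run:
```python
from h import *
plan([542,-364,264.2],down(112.3))
im,m=snap('wrist');sc,ms=snap('scene')
hsv=cv2.cvtColor(im,cv2.COLOR_RGB2HSV)
def cen(h,lo,hi,box=None):
    M=cv2.inRange(h,lo,hi);n,l,st,c=cv2.connectedComponentsWithStats(M)
    return [(c[i].round(1),st[i].tolist()) for i in range(1,n) if st[i,4]>25]
print('orange',[q for q in cen(hsv,(5,180,80),(16,255,255))]); print('green',cen(hsv,(60,120,40),(85,255,255)))
print('exp dot px',proj(m,[542,-364,147]))
h2=cv2.cvtColor(sc,cv2.COLOR_RGB2HSV);print('scene orange',cen(h2,(5,180,80),(14,255,255)));print('red',cen(h2,(0,150,60),(4,255,255))+cen(h2,(174,150,60),(180,255,255)))
print('exp scene dot',proj(ms,[542,-364,147]))
M=cv2.inRange(hsv,(100,120,40),(130,255,255));n,l,st,c=cv2.connectedComponentsWithStats(M)
for i in range(1,n):
    if st[i,4]>3000:
        ap=cv2.approxPolyDP(cv2.convexHull(cv2.findContours((l==i).astype(np.uint8),0,2)[0][0]),6,True)[:,0]; print([tuple(q.tolist())+tuple(atz(m,*map(float,q),6)[:2].round(0).tolist()) for q in ap])
```

```text
t 24.05 pos [ 584.  -346.9  392.8] travel [ 45.   -0.3 128.7] dr [ 0.003 -0.002 -0.   ] |t| 136.4 F [0.5 0.2 1.1] w 84.7 j [-0.3   0.49  0.14 -0.   -1.23 -0.88]
orange [(array([254.5, 135.2]), [234, 106, 42, 59, 2102])]
green [(array([254.5, 138.7]), [247, 132, 16, 15, 177]), (array([288.4, 309.6]), [258, 281, 61, 58, 2756]), (array([499.4, 297.8]), [486, 285, 26, 26, 156])]
exp dot px [254.63438449 139.23385258]
scene orange [(array([108.6,  17.1]), [99, 0, 20, 34, 204]), (array([143.1,  21.1]), [137, 6, 12, 31, 47]), (array([155.2,  17.5]), [153, 11, 5, 14, 26]), (array([149.5,  23. ]), [146, 12, 7, 22, 53]), (array([144.4, 168.8]), [136, 153, 19, 32, 307])]
red [(array([102.7, 155.8]), [86, 146, 40, 18, 298]), (array([317.9, 197.2]), [315, 189, 7, 20, 76]), (array([442.7, 230.4]), [437, 225, 12, 11, 87]), (array([191.7, 306.6]), [155, 277, 68, 58, 1657])]
exp scene dot [141.47906491 157.88263521]
[(511, 0, 329.0, -168.0), (511, 132, 440.0, -87.0), (481, 136, 457.0, -117.0), (485, 0, 339.0, -193.0)]
[(312, 62, 460.0, -331.0), (307, 175, 575.0, -282.0), (202, 176, 624.0, -398.0), (195, 63, 509.0, -447.0)]
```

```bash
python3 -c "
from bench import arm
print(arm.job_done())"
```

```text
the job is handed in; nothing more can be done
None
```

The job is handed in at about 24 s of the 66 s allowed: the table is in the wanted detent, the reader was held on the label for 2 s, and it stands upright within about 1 mm of the middle of its mat.

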